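Load and clamp an almond-paste cartridge

ROBOT

A 6-joint arm with a two-finger parallel gripper is mounted at the origin on the work surface. World frame = base frame: x ahead of the robot, y to its left, z up, the work surface at z = 0. Lengths are in m, angles in degrees, forces in N, time in s.
With the tool pointing down it reaches from about 0.375 to 0.75 m from the base axis. Payload 9 kg.
Tool frame: the origin (TCP) lies where the fingers leave the gripper's body, on its centre line; the fingertips stand 73 mm ahead of it and the grasp point (between the pads) lies 54 mm ahead of it (robot.tip_reach is the distance from the TCP to the fingertips, in m); z points along the fingers, y is the line along which they close (so a half turn about z gives the same grasp; the last joint's range is limited). The gripper opens to 85 mm and grips with 20 to 120 N. Pads are 22 mm wide; open, the fingers measure 114 mm over their backs; the gripper's body (76 mm by 85 mm) begins 54 mm behind the grasp point. The pads swing forward as they close: fully open they stand 13 mm farther back than shut.
Start: joints at [59.261, 5.964, 5.575, 89.605, 0, 77.527], TCP at [0.188, 0.57, 0.304] pointing down, gripper open.
Joint ranges: [-171.21, 171.21], [-48.23, 106.86], [-62.78, 66.21], [-105.2, 120.99], [-86.42, 89.51], [-180, 180]. Speed limits (degrees/s): [127.2, 127.2, 147.25, 180, 180, 180].

INTERFACE

Orientations are given as [roll, pitch, yaw] about the fixed x, y, z axes, in that order (R = Rz(yaw) Ry(pitch) Rx(roll)).
In Python, from plant import robot gives the robot as it stands. Calls block until the motion is done:
- robot.move_pose(position, orientation): joint-space move of the TCP to a pose.
- robot.line_to(position, vel=0.15, rotation=None, guard=None): straight line of the TCP; rotation=None keeps the orientation; vel is the mean speed in m/s. With guard (N) it stops when the force on the tool has changed by that much, and returns True; else False.
- robot.goto_joints(angles): joint-space move.
- robot.set_gripper(opening): finger opening in m; the grip force is fixed at half the most; returns when the fingers have stopped.
- robot.pause(seconds).
- robot.ik(position, orientation): joint angles nearest the present ones, or None.
- robot.observe(): the state.
- robot.grab_frame(name): name is "scene" or "top" or "wrist"; returns the picture (480x640x3 uint8, blue, green, red); there is no depth.
- robot.get_calibration(name): a dict with "vertical_fov" (degrees; the focal length in pixels is half the picture's height over the tangent of half this angle, whatever the lens; pixels are square), "cx", "cy" (the principal point, pixels), "rvec" (rotation vector, rad) and "tvec" (3), from world to camera coordinates, as OpenCV has them. Camera axes: x right, y down, z forward; pixel columns grow to the right and rows downward; lengths in m; the calibration is good to about 2 mm. A picture is of the moment at which its call begins: read the wrist's pose just before it. get_calibration takes no time and is no camera call; for the wrist camera it gives the pose at the moment of the call.
A pose or a line that the arm cannot do raises robot.IKError and nothing moves.
- robot.job_done(): hands the job in; it is judged then, once.
The state is a dict: "time": time; "q": joint angles; "qvel": joint speeds; "joint_torque": joint torques, N m; "tool_pos": TCP position; "tcp_rot": TCP orientation; "ft_force": force on the tool from outside, world axes, zero at the start; "torque": the same for the moment, N m; "gripper_width": finger opening in m; "gripper_force": force on a finger pad.
Only numpy, scipy, OpenCV 4.12 (cv2) and the standard library are available. Lean on these libraries where they do the work, as an engineer would, in place of code of your own. Each camera call takes 0.05 s, during which the arm holds its last target. There are 200 camera calls.

TASK

Load the almond-paste cartridge into the dosing unit: slide it, orange nose first, between the two low blue rails of the cradle until its nose is up against the dock, then swing the red clamp fully shut behind it so that it drives the cartridge home against the sprung dock. Keep the cartridge upright, leave it clamped, and do not disturb the ring, bowl and jar nearby.

Things in the scene. Friction and masses are not known exactly. Their poses are not given: they have to be found in the camera images.
- unit: White dosing unit fixed to the bench. Its origin is on the bench (z = 0), on the centre line of its cradle; its x axis points in the loading direction, towards the housing; z up. Housing: a box 150 mm wide and 165 mm high, from x = 90 to 290 mm. The clamp's hinge pillar (22 mm thick, 74 mm high) stands at x = -62, y = -56 mm.
- cradle_mouth (a point): Centre of the cradle's mouth, on the bench, at unit x = -115 mm; axes as the unit's. The cartridge slides on the bench itself between two blue rails, 62 mm apart inside, 12 mm thick, 18 mm high, from unit x = -75 to 72 mm; flared guides of the same height widen the mouth to about 95 mm at this point.
- dock_face (a point): Centre of the black rubber face (50 x 50 mm, orange disc on it) of the sprung dock at the inner end of the cradle, 30 mm above the bench. At rest it lies at unit x = 60 mm; it moves along unit +x when pressed (6 N to start, 10 N at 12 mm).
- dock (a joint): How far the sprung dock is pressed in along unit +x, in m: 0 at rest, about 0.012 when the cartridge is fully home behind the closed clamp, 0.018 at most.
- clamp (a joint): Angle of the red clamp about its upright hinge, in rad: 0 fully shut at its stop (arm across the cradle, along unit +y), 1.57 open (arm along unit -x), 2.05 at most. From above it shuts clockwise. Stiff hinge: stays where left; takes about 7 N at the handle, about 12 N over the last 0.25 rad, where it drives the cartridge in by 12 mm.
- clamp_hinge (a point): On the clamp's hinge axis, 40 mm above the bench. The arm is a flat red bar, 16 mm thick, from 23 to 57 mm above the bench, so it passes over the rails. At clamp angle a it runs from here along (-sin a, cos a) in the unit's frame. The point turns with the clamp: its y axis points along the arm to the handle, its x axis the way the arm moves when shutting.
- clamp_nose (a point): Axis of the upright rubber nose (24 mm round) on the clamp arm, 56 mm from the hinge, 40 mm above the bench. It presses on the rear of the cartridge and ends at unit x = -50 mm when shut.
- clamp_handle (a point): Axis of the round upright handle at the end of the clamp arm, 136 mm from the hinge axis: 22 mm thick, with a 28 mm black ball on top, from 23 to 104 mm above the bench; this point is 40 mm above the bench.
- cartridge_mid (a point): Centre of the loose white cartridge with tan windows, 120 mm long overall (x axis, towards its orange nose), 56 mm wide (y), 60 mm high (z up), 30 mm above the bench it lies on; about 0.45 kg. The rear end is flat.
- cartridge_nose (a point): Centre of the round orange nose's end face (32 mm across, sticking 10 mm out of the body), 60 mm ahead of cartridge_mid.
- ring_mid (a point): Bystander: centre of a steel pastry ring, 110 mm across, 45 mm high.
- bowl_mid (a point): Bystander: a steel bowl, 130 mm across, 60 mm high; the point is on its axis, 30 mm up.
- jar_mid (a point): Bystander: centre of an amber glass jar, 72 mm across, 65 mm high.
Mind the look-alikes: they are no part of the job. Of the things like the part that bears cartridge_mid, leave any that is yellow; of the rest the smaller one is meant.

How it is judged:
By the outcome, as a careful person would: the job done as asked, in the order asked, and still so for the second after the job is handed in, with the robot touching nothing.
It also fails if it takes over 72 s, if anything falls off the work surface, if the arm or the gripper's body presses on something with over 40 N, if the wrist force passes 120 N, or if a joint passes its speed limit or range.

## Working session

There is one attempt and no reset: what is moved stays moved. The work goes in short steps, each a Python script; the robot and the scene stay as the last script left them, time stands still between calls to the robot, and variables do not carry over. Pictures are saved under pics/ and viewed, at most 10 in all, crops included, and the job is handed in when it is done.

```bash
ls; mkdir -p pics; python3 - <<'E'
from plant import robot
import cv2
for n in("scene","top","wrist"):
    cv2.imwrite(f"pics/{n}0.png",robot.grab_frame(n)); c=robot.get_calibration(n); print(n,c)
print(robot.observe())
E
```

```text
pics
scene {'vertical_fov': 53.45996604623496, 'cx': 322.1315407742095, 'cy': 243.19302393015693, 'rvec': array([ 1.91733904,  1.36501573, -0.6193857 ]), 'tvec': array([-0.13284134, -0.30208929,  1.39497754])}
top {'vertical_fov': 42.83278991810083, 'cx': 319.6980545631513, 'cy': 234.5011108404985, 'rvec': array([ 2.14706036, -2.16448459,  0.16834005]), 'tvec': array([-0.05339714,  0.52934255,  1.25671   ])}
wrist {'vertical_fov': 62.63173118935971, 'cx': 319.437146912565, 'cy': 236.62868392462872, 'rvec': array([-2.33677523, -1.68971732, -0.2581731 ]), 'tvec': array([-0.60127991, -0.04002842,  0.3786184 ])}
{'time': 0.15, 'q': array([ 5.92628248e+01,  5.98882699e+00,  5.53932337e+00,  8.96022827e+01,
       -6.82373137e-04,  7.75256843e+01]), 'qvel': array([ 0.00123888, -0.21231372,  0.20975792,  0.01547683,  0.02136112,
       -0.07530398]), 'joint_torque': array([ 3.29330869e-03, -5.57357633e+01,  5.04005313e+01,  1.26156706e-02,
       -3.69293475e-04,  7.24457209e-06]), 'tool_pos': array([0.18794819, 0.5696385 , 0.30334015]), 'tcp_rot': array([-1.79949289e+02, -1.05196867e-02,  1.61737136e+02]), 'ft_force': array([0.47667743, 0.45545751, 0.07232673]), 'torque': array([-0.04625562,  0.06025738,  0.03798353]), 'gripper_force': 0.0, 'gripper_width': 0.085074262564205}
```

View pics/top0.png

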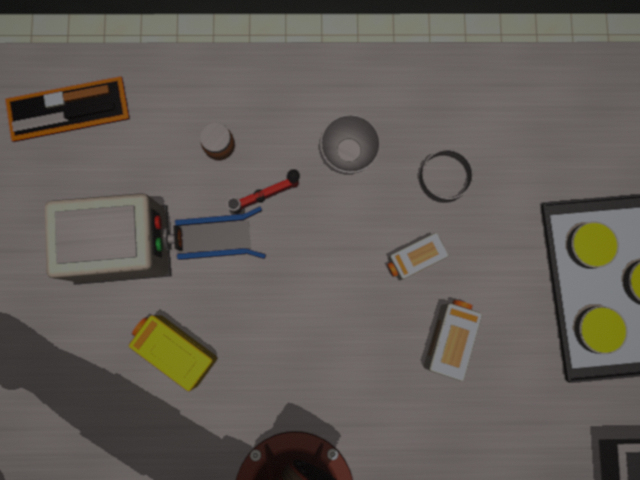

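View pics/scene0.png

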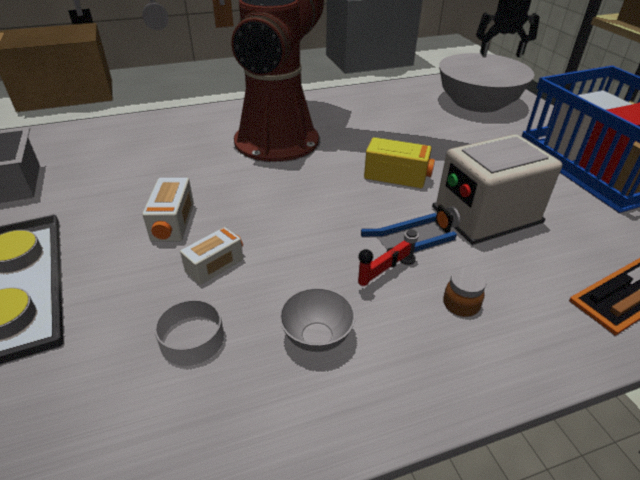

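The top view shows the smaller white cartridge at about (418,256) with its nose towards (392,269). The cradle rails run from x=178 to 265 between v=218 and 255. The clamp hinge is at (234,205), the open handle at (293,176), and the housing is on the left. The larger white cartridge (455,340) and the yellow one (172,352) are the look-alikes. The scene view agrees with this.

```bash
cat > h.py <<'E'
import numpy as np, cv2
from plant import robot
class Cam:
    def __init__(s,c):
        f=240/np.tan(np.radians(c["vertical_fov"]/2)); s.K=np.array([[f,0,c["cx"]],[0,f,c["cy"]],[0,0,1]])
        s.R=cv2.Rodrigues(c["rvec"])[0]; s.t=np.array(c["tvec"]).ravel(); s.C=-s.R.T@s.t
    def ray(s,p): 
        d=s.R.T@np.linalg.solve(s.K,[p[0],p[1],1.]); return d/np.linalg.norm(d)
    def on(s,p,z): d=s.ray(p); return s.C+d*(z-s.C[2])/d[2]
    def proj(s,X): v=s.K@(s.R@np.asarray(X)+s.t); return v[:2]/v[2]
def tri(c1,p1,c2,p2):
    d1,d2=c1.ray(p1),c2.ray(p2); A=np.c_[d1,-d2]; k=np.linalg.lstsq(A,c2.C-c1.C,rcond=None)[0]
    a,b=c1.C+k[0]*d1,c2.C+k[1]*d2; return (a+b)/2,np.linalg.norm(a-b)
def shot(n,fn):
    c=Cam(robot.get_calibration(n)); im=robot.grab_frame(n); cv2.imwrite(fn,im); return c,im
E
python3 - <<'E'
from h import *
np.set_printoptions(precision=4,suppress=True)
t=Cam(robot.get_calibration("top")); w=Cam(robot.get_calibration("wrist"))
for n,p,z in [("cart",(419,255),.06),("nose",(392,269),.03),("hinge",(234,205),.06),("ball",(293,176),.095),("railL",(178,254),.018),("railL2",(178,222),.018),("railR",(248,251),.018),("railR2",(245,216),.018),("dock",(178,237),.03),("jar",(216,137),.06),("bowl",(350,145),.06),("ring",(446,175),.04)]:
    print(n,t.on(p,z))
o=robot.observe(); from scipy.spatial.transform import Rotation as R
T=R.from_euler('xyz',o["tcp_rot"],degrees=True).as_matrix()
print("cam in tool",T.T@(w.C-o["tool_pos"]),"\n",T.T@w.R.T)
for y in (0,90,180,-90):
  for P in ([.45,.1,.35],[.45,-.25,.3]): print(y,P,robot.ik(P,[180,0,y]))
E
```

```text
cart [ 0.4814 -0.2629  0.06  ]
nose [ 0.4552 -0.21    0.03  ]
hinge [0.5892 0.1211 0.06  ]
ball [ 0.6421 -0.0032  0.095 ]
railL [0.4918 0.2443 0.018 ]
railL2 [0.5609 0.2459 0.018 ]
railR [0.4972 0.0955 0.018 ]
railR2 [0.573  0.1025 0.018 ]
dock [0.5267 0.2426 0.03  ]
jar [0.7361 0.1607 0.06  ]
bowl [ 0.7173 -0.1234  0.06  ]
ring [ 0.6557 -0.3301  0.04  ]
cam in tool [ 0.0751  0.0016 -0.0695] 
 [[-0.     -0.9541 -0.2995]
 [ 1.     -0.0001  0.0003]
 [-0.0003 -0.2995  0.9541]]
0 [0.45, 0.1, 0.35] [ -3.7996 -17.3672 -11.5177  95.8495   0.     176.2004]
0 [0.45, -0.25, 0.3] [-43.6361  -8.9967  -9.5536  89.4431   0.     136.3639]
90 [0.45, 0.1, 0.35] [ -3.7996 -17.3672 -11.5177  95.8495   0.      86.2004]
90 [0.45, -0.25, 0.3] [-43.6361  -8.9967  -9.5536  89.4431   0.      46.3639]
180 [0.45, 0.1, 0.35] [ -3.7996 -17.3672 -11.5177  95.8495   0.      -3.7996]
180 [0.45, -0.25, 0.3] [-43.6361  -8.9967  -9.5536  89.4431   0.     -43.6361]
-90 [0.45, 0.1, 0.35] [ -3.7996 -17.3672 -11.5177  95.8495   0.     -93.7996]
-90 [0.45, -0.25, 0.3] [ -43.6361   -8.9967   -9.5536   89.4431    0.     -133.6361]
```

```bash
python3 - <<'E'
from h import *
import pickle
np.set_printoptions(precision=4,suppress=True)
V=[]
for i,y in enumerate((.17,-.05,-.27)):
    robot.move_pose([.45,y,.33],[180,0,180]); c,im=shot("wrist",f"pics/w{i}.png"); V.append((c,im))
    if i==0: print(robot.observe()["tool_pos"])
pickle.dump(V,open("v.pkl","wb")); print(robot.observe()["time"])
E
```

```text
[0.4499 0.1707 0.33  ]
3.8083
```

View pics/w0.png

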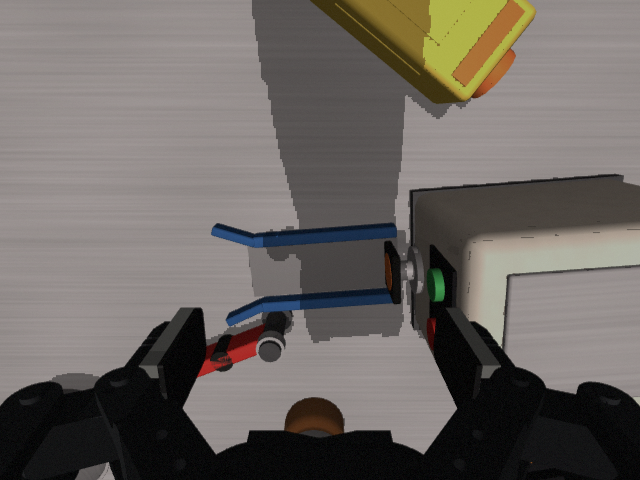

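View pics/w1.png

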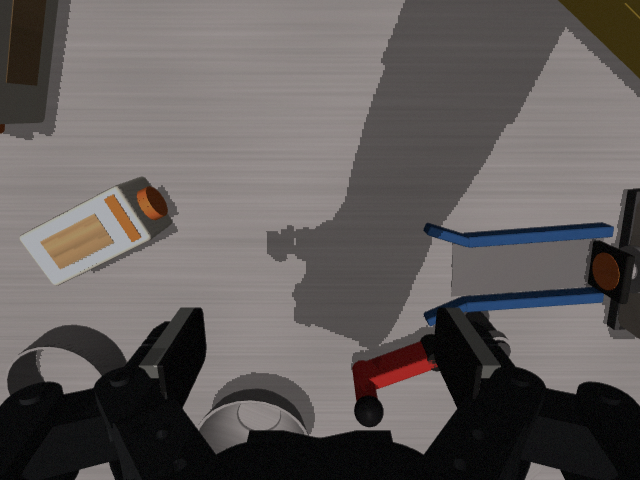

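View pics/w2.png

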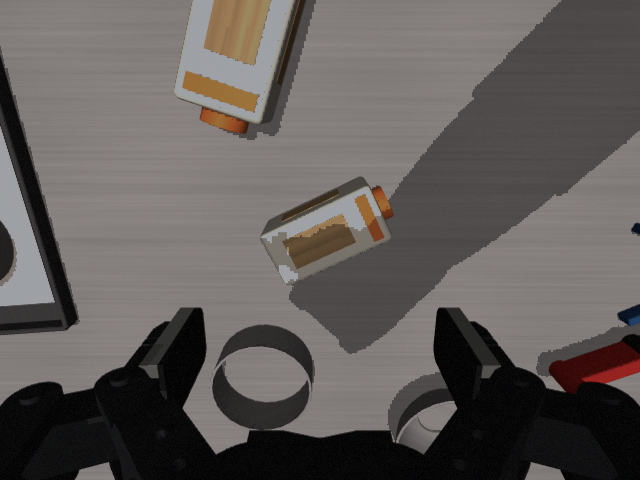

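w0 shows both rails from about (255,240) to (396,230) and (265,303) to (390,296), the dock disc at (389,270), and the hinge pillar at (270,348). w1 shows the cartridge top at (20,238)/(57,285)/(150,240)/(118,188), its nose at (153,203), the dock disc at (606,271) and the handle ball at (369,411). w2 shows the cartridge again, centred at about (330,240), with its stripe at (369,217) and nose at (382,202).

```bash
cat > meas.py <<'E'
from h import *
import pickle
np.set_printoptions(precision=4,suppress=True)
V=pickle.load(open("v.pkl","rb")); hsv=[cv2.cvtColor(i,cv2.COLOR_BGR2HSV) for _,i in V]
def blobs(i,lo,hi,box,amin=40):
    m=cv2.inRange(hsv[i],lo,hi); k=np.zeros_like(m); x0,y0,x1,y1=box; k[y0:y1,x0:x1]=m[y0:y1,x0:x1]
    return sorted([c for c in cv2.findContours(k,cv2.RETR_EXTERNAL,cv2.CHAIN_APPROX_NONE)[0] if cv2.contourArea(c)>amin],key=cv2.contourArea)[::-1]
cen=lambda c: np.array(cv2.minAreaRect(c)[0])
ob=((5,170,90),(16,255,255))
for i,b in ((1,(0,170,190,290)),(2,(255,170,400,290)),(0,(380,240,402,300)),(1,(585,240,625,300))):
    for c in blobs(i,*ob,b): print(i,"orange",cv2.minAreaRect(c),cv2.contourArea(c), cen(c), hsv[i][int(cen(c)[1]),int(cen(c)[0])])
print("hsv white top w1",hsv[1][240,40],hsv[1][270,60],"bench",hsv[1][300,40],"side",hsv[1][240,155],hsv[1][215,150-20])
# rails from w0
c,im=V[0]; m=cv2.inRange(hsv[0],(100,120,40),(125,255,255))
up={};L=[]
for u in range(275,380,3):
    for k,(a,b) in enumerate(((215,255),(280,325))):
        r=np.where(m[a:b,u])[0]+a
        if len(r): L.append((k,u,r.min(),r.max()+1))
L=np.array(L)
def fit(k,col,z):
    s=L[L[:,0]==k]; P=np.array([c.on((p[1]+.0,p[col]-.5),z)[:2] for p in s]); p=np.polyfit(P[:,1],P[:,0],1); return p,np.std(P[:,0]-np.polyval(p,P[:,1]))
for n,k,col,z in (("r1 inner top y=+31",0,3,.018),("r1 outer bottom y=+43",0,2,0.),("r2 outer top y=-43",1,3,.018),("r2 inner bottom y=-31",1,2,0.)):
    p,s=fit(k,col,z); print(n,"x@y=.17:",np.polyval(p,.17),"heading",np.degrees(np.arctan2(1,p[0])),s)
for k,(a,b) in enumerate(((215,255),(280,325))):
    print("rail right end",k,c.on((np.where(m[a:b].any(0))[0].max()+.5,(230,296)[k]),.018))
# ball: w1 and top
tc=Cam(robot.get_calibration("top")); t=cv2.imread("pics/top0.png"); 
for n,img,bx in (("w1",V[1][1],(350,390,390,430)),("top",t,(282,165,305,190))):
    g=img[bx[1]:bx[3],bx[0]:bx[2]].max(2); mm=(g<45).astype(np.uint8); ys,xs=np.where(mm); 
    cs=max(cv2.findContours(mm,0,1)[0],key=cv2.contourArea); print(n,"ball",cv2.minEnclosingCircle(cs),bx[:2])
E
python3 meas.py
```

```text
1 orange ((122.19229125976562, 218.03843688964844), (50.75507354736328, 9.707252502441406), 56.3099365234375) 438.5 [122.1923 218.0384] [ 14 181 162]
1 orange ((147.10153198242188, 204.92132568359375), (33.23274230957031, 13.637214660644531), 59.34933090209961) 293.0 [147.1015 204.9213] [ 14 178 163]
2 orange ((369.06390380859375, 218.1368865966797), (46.09451675415039, 10.270074844360352), 64.98310089111328) 396.0 [369.0639 218.1369] [ 16 172 154]
2 orange ((382.5810546875, 202.01351928710938), (30.5949649810791, 9.89434814453125), 65.77225494384766) 242.5 [382.5811 202.0135] [ 15 172 153]
hsv white top w1 [111  10 175] [108   7 172] bench [  4  15 138] side [ 8 13 81] [107  10 177]
r1 inner top y=+31 x@y=.17: 0.5013454335536247 heading 94.53101133648217 0.000305999576911991
r1 outer bottom y=+43 x@y=.17: 0.4948039380203794 heading 93.96485590002997 0.0009414353218828066
r2 outer top y=-43 x@y=.17: 0.5753377765207649 heading 94.74471976303262 0.00040961923788430016
r2 inner bottom y=-31 x@y=.17: 0.5699232904064667 heading 91.47414681665522 0.002239023700317192
rail right end 0 [0.488  0.2496 0.018 ]
rail right end 1 [0.5612 0.2497 0.018 ]
w1 ball ((17.0, 20.696428298950195), 16.38888168334961) (350, 390)
top ball ((11.0, 11.34615421295166), 6.653946876525879) (282, 165)
```

```bash
cat > meas2.py <<'E'
import io,contextlib
with contextlib.redirect_stdout(io.StringIO()): from meas import *
c0,c1,c2=[v[0] for v in V]
print("stripe",tri(c1,(122.2,218.0),c2,(369.1,218.1)))
print("ball",tri(c1,(367,410.7),tc,(293,176.3)))
def disc(i,b):
    c=blobs(i,(3,110,30),(18,255,255),b,60); return [(cen(k),cv2.contourArea(k)) for k in c]
d0,d1=disc(0,(380,240,402,300)),disc(1,(585,240,625,300)); print(d0,d1)
print("disc",tri(c0,d0[0][0],c1,d1[0][0]))
# cartridge top face, w1: bright lit pixels
m=((hsv[1][...,2]>150)&((hsv[1][...,1]<20)|(hsv[1][...,1]>60))).astype(np.uint8)*255; k=np.zeros_like(m); k[165:300,5:170]=m[165:300,5:170]
k=cv2.morphologyEx(cv2.morphologyEx(k,cv2.MORPH_CLOSE,np.ones((5,5))),cv2.MORPH_OPEN,np.ones((11,11)))
cs=max(cv2.findContours(k,0,cv2.CHAIN_APPROX_NONE)[0],key=cv2.contourArea)
for z in (.06,):
    P=np.array([c1.on(p[0],z)[:2] for p in cs]).astype(np.float32)*1000
    r=cv2.minAreaRect(P); print("top face mm",r,cv2.contourArea(P)); print(cv2.boxPoints(r))
# nose end face centres, ray on z=.03
print("nose",tri(c1,(152,203),c2,(384,202)))
o=V[1][1].copy(); cv2.drawContours(o,[cs],-1,(0,255,0),1)
E
python3 meas2.py
```

```text
stripe (array([ 0.4649, -0.2231,  0.0601]), np.float64(0.00026812788567589276))
ball (array([ 0.6411, -0.0033,  0.0968]), np.float64(0.0001104600932655597))
[(array([388. , 271.5]), 158.0)] [(array([605.5, 271. ]), 761.5)]
disc (array([0.5279, 0.2411, 0.0302]), np.float64(0.00018756644330301608))
top face mm ((482.966552734375, -261.0939025878906), (52.242408752441406, 106.95552825927734), 25.977327346801758) 5338.371877093334
[[ 436.0604 -224.4606]
 [ 482.9085 -320.6102]
 [ 529.8727 -297.7272]
 [ 483.0246 -201.5776]]
nose (array([ 0.4566, -0.2062,  0.034 ]), np.float64(0.0007829405607503698))
```

Every measurement agrees with the given sizes:
- **Cartridge:** top at 60.1 mm.
- **Dock disc:** 30.2 mm high.
- **Rails:** 74.0 mm between the measured edges.
- **Clamp:** hinge to handle 135 mm, which puts the angle at about 1.86 rad.

Next I grasp the cartridge near its rear and slide it into the mouth.

```bash
cat >> h.py <<'E'
UH=94.6; O=np.array([.5316,.180])
ux=np.array([np.cos(np.radians(UH)),np.sin(np.radians(UH))]); uy=np.array([-ux[1],ux[0]])
W=lambda x,y,z: [*(O+x*ux+y*uy),z]
U=lambda p: [float((np.array(p)[:2]-O)@ux),float((np.array(p)[:2]-O)@uy)]
E
python3 - <<'E'
from h import *
np.set_printoptions(precision=4,suppress=True)
h=np.radians(116.); d=np.array([np.cos(h),np.sin(h)]); g=np.array([.4808,-.2566])-.033*d
robot.move_pose([*g,.18],[180,0,116])
print("hit",robot.line_to([*g,.097],guard=8))
robot.set_gripper(.05); o=robot.observe(); print(o["gripper_width"],o["gripper_force"],o["ft_force"])
robot.line_to(W(-.215,0,.097),vel=.15,rotation=[180,0,UH])
o=robot.observe(); print(o["gripper_width"],o["ft_force"],U(o["tool_pos"]),o["tcp_rot"])
f0=o["ft_force"]
print("hit",robot.line_to(W(-.095,0,.097),vel=.08,guard=15))
o=robot.observe(); print(o["gripper_width"],o["ft_force"]-f0,U(o["tool_pos"]),o["time"])
for n in("scene","top"): cv2.imwrite(f"pics/{n}1.png",robot.grab_frame(n))
s=cv2.imread("pics/scene1.png")[170:350,230:560]; t=cv2.imread("pics/top1.png")[140:300,130:430]
cv2.imwrite("pics/c1.png",np.vstack([cv2.resize(s,(500,273)),cv2.resize(t,(500,267))]))
E
```

```text
hit False
0.054962600001956345 65.48014283180237 [-1.7729 -0.9266  6.1251]
0.05515584733707346 [-1.1281 -3.2725  6.1918] [-0.21590798680008352, -0.00082637421770939] [179.8909   0.1404  94.6005]
hit False
0.054976136571189514 [ 1.5007 -1.085  -1.8195] [-0.09590232613597509, -0.0011495616227224729] 9.4833
```

View pics/c1.png

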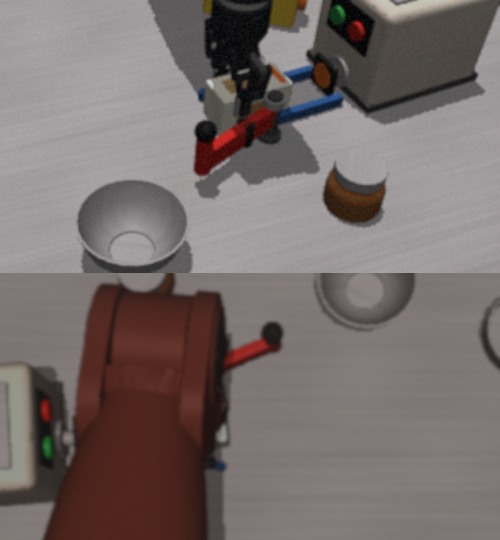

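The crop shows the cartridge between the rails, in line with the dock and held by the gripper, with the clamp still open. Next I release it and push it to the dock from behind.

```bash
python3 - <<'E'
from h import *
np.set_printoptions(precision=4,suppress=True)
robot.set_gripper(.066); o=robot.observe(); print(o["gripper_width"],o["gripper_force"])
robot.line_to(W(-.095,0,.17),vel=.2); robot.line_to(W(-.165,0,.17),vel=.2); robot.set_gripper(0)
robot.line_to(W(-.165,0,.103),vel=.15)
f0=robot.observe()["ft_force"]
hit=robot.line_to(W(-.085,0,.103),vel=.08,guard=7); o=robot.observe(); print("fast",hit,U(o["tool_pos"]),o["ft_force"]-f0)
hit=robot.line_to(W(-.064,0,.103),vel=.04,guard=4); o=robot.observe(); print("slow",hit,U(o["tool_pos"]),o["ft_force"]-f0,o["time"])
for n in("scene",): cv2.imwrite(f"pics/{n}2.png",cv2.resize(robot.grab_frame(n)[170:310,330:530],(700,490)))
E
```

```text
0.06579440474021114 0.0
fast False [-0.08429927841785256, 0.0001263370007197973] [-0.0343 -0.7868  0.2571]
slow True [-0.08368211470315345, 0.0005199882108462665] [ 0.422  -0.6395 -0.1206] 13.4583
```

View pics/scene2.png

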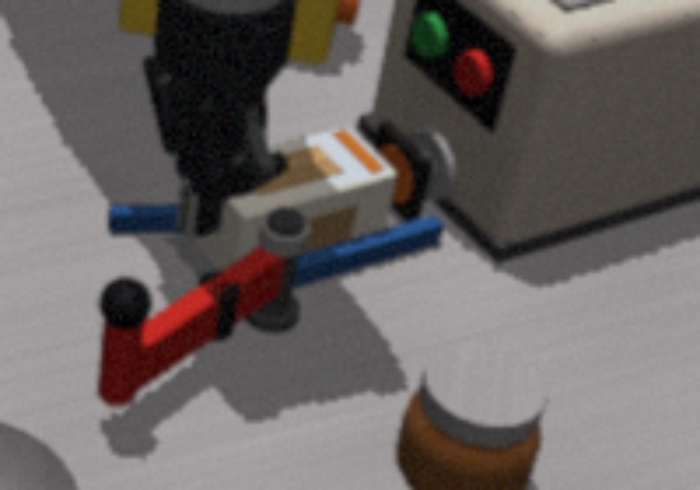

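The cartridge sits straight between the rails with a small gap left to the dock. The stop came from the jolt at the start of the move, with only about 0.6 N of contact, so I keep pushing with a higher guard.

```bash
python3 - <<'E'
from h import *
np.set_printoptions(precision=4,suppress=True)
robot.pause(.2); f0=robot.observe()["ft_force"]
for x in np.arange(-.081,-.0635,.0015):
    hit=robot.line_to(W(x,0,.103),vel=.02,guard=12); o=robot.observe(); f=(o["ft_force"])@[*ux,0]; print(hit,[round(v,4) for v in U(o["tool_pos"])],round(f,2),round(o["time"],2))
    if f<-5.5 or hit: break
E
```

```text
False [-0.0811, 0.0001] -1.66 14.02
False [-0.0794, 0.0001] -2.51 14.27
False [-0.0779, -0.0] -2.25 14.52
False [-0.0764, -0.0] -1.75 14.77
False [-0.0749, -0.0] -1.99 15.02
False [-0.0734, -0.0] -2.0 15.27
False [-0.0719, -0.0] -1.46 15.52
False [-0.0707, -0.0001] -4.11 15.77
False [-0.0696, -0.0001] -7.39 16.02
```

Dock contact came at gripper x = -71 mm, as predicted. Now the clamp.

```bash
python3 - <<'E'
from h import *
np.set_printoptions(precision=4,suppress=True)
Z=.115; H=np.array([-.062,-.056])
def pose(a,off,r=.110,z=Z):
    p=H+r*np.array([-np.sin(a),np.cos(a)])-off*np.array([np.cos(a),np.sin(a)])
    return W(*p,z),[180,0,UH+np.degrees(a)]
A=np.arange(1.86,-.09,-.13)
print([robot.ik(*pose(a,.019)) is not None for a in A], robot.ik(*pose(1.86,.035,z=.18)),robot.ik(*pose(0,.019)))
robot.line_to(W(-.11,0,.103),vel=.1); robot.line_to(W(-.11,0,.18),vel=.2)
p,r=pose(1.86,.04,z=.18); robot.move_pose(p,r)
p,r=pose(1.86,.04); robot.line_to(p,vel=.15); robot.pause(.1); f0=robot.observe()["ft_force"]
for a in A:
    if a<.3: break
    p,r=pose(a,.019); hit=robot.line_to(p,vel=.08,rotation=r,guard=40); o=robot.observe()
    s=np.cos(a)*ux+np.sin(a)*uy; print(round(a,2),hit,"push",round((o["ft_force"]-f0)[:2]@s,1),round(o["time"],2))
    if hit: break
cv2.imwrite("pics/scene3.png",cv2.resize(robot.grab_frame("scene")[170:310,330:530],(700,490)))
E
```

```text
[True, True, True, True, True, True, True, True, True, True, True, True, True, True, True] [ -8.4077  18.0748   6.3448  78.27     0.     -29.5778] [ -4.1347  -9.7416 -29.5932  70.1484   0.      81.2653]
1.86 False push -3.3 19.86
1.73 False push -1.1 20.19
1.6 False push -0.7 20.52
1.47 False push -0.0 20.86
1.34 False push 0.5 21.19
1.21 False push 0.3 21.52
1.08 False push -0.1 21.86
0.95 False push -0.2 22.19
0.82 False push 0.7 22.52
0.69 False push 0.4 22.86
0.56 False push 0.3 23.19
0.43 False push 0.9 23.52
```

View pics/scene3.png

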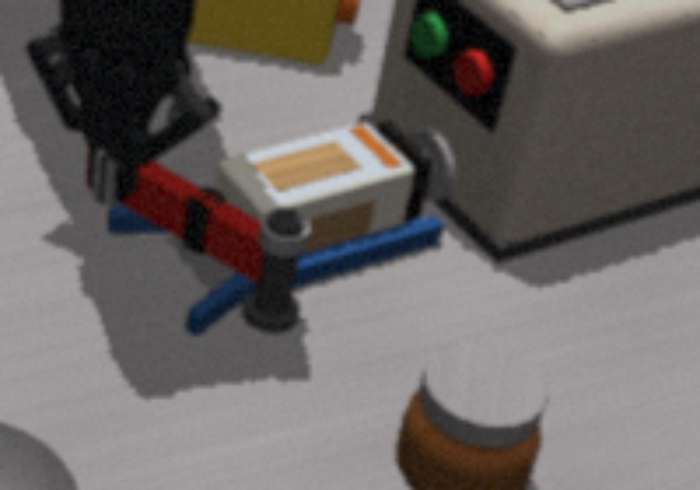

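The clamp has swung to about 0.43 rad. The arm crosses the cradle behind the cartridge, whose nose is at the dock. I now finish the closing in small steps.

```bash
python3 - <<'E'
from h import *
np.set_printoptions(precision=4,suppress=True)
Z=.115; H=np.array([-.062,-.056])
def pose(a,off,r=.110,z=Z):
    p=H+r*np.array([-np.sin(a),np.cos(a)])-off*np.array([np.cos(a),np.sin(a)])
    return W(*p,z),[180,0,UH+np.degrees(a)]
f0=robot.observe()["ft_force"]
for a in np.r_[np.arange(.36,.05,-.06),np.arange(.04,-.12,-.02)]:
    p,r=pose(a,.019); hit=robot.line_to(p,vel=.05,rotation=r,guard=45); o=robot.observe()
    s=np.cos(a)*ux+np.sin(a)*uy; f=(o["ft_force"])[:2]@s; print(round(a,2),hit,"push",round(f,1),"lag mm",round(1000*float((np.array(p)[:2]-o["tool_pos"][:2])@s),1),round(o["time"],2))
    if hit or f<-28: break
cv2.imwrite("pics/scene4.png",cv2.resize(robot.grab_frame("scene")[170:310,330:530],(700,490)))
E
```

```text
0.36 False push -2.5 lag mm 0.3 23.88
0.3 False push -2.4 lag mm 0.2 24.17
0.24 False push -3.6 lag mm 0.4 24.45
0.18 False push -6.8 lag mm 0.7 24.73
0.12 False push -11.0 lag mm 1.3 25.02
0.06 False push -12.6 lag mm 1.5 25.3
0.04 False push -16.4 lag mm 2.1 25.55
0.02 False push -31.2 lag mm 4.1 25.8
```

View pics/scene4.png

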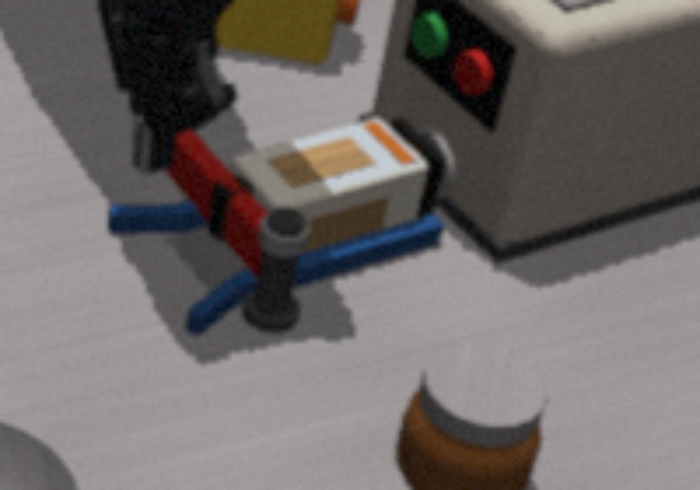

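The push force jumped while the arm barely moved, which suggests the stop. I back off and check the clamp angle and the dock travel.

```bash
python3 - <<'E'
from h import *
np.set_printoptions(precision=4,suppress=True)
o=robot.observe(); p=np.array(o["tool_pos"]); b=p.copy(); b[:2]-=.04*ux
robot.line_to(b,vel=.1); b[2]=.2; robot.line_to(b,vel=.2)
import pickle; V=[]
for i,(x,y) in enumerate(((.42,.05),(.42,.17))):
    robot.move_pose([x,y,.33],[180,0,180]); V.append(shot("wrist",f"pics/e{i}.png"))
pickle.dump(V,open("v2.pkl","wb")); o=robot.observe(); print(o["time"],o["ft_force"])
E
```

```text
29.0083 [-0.9716  0.8125 -0.9758]
```

View pics/e1.png

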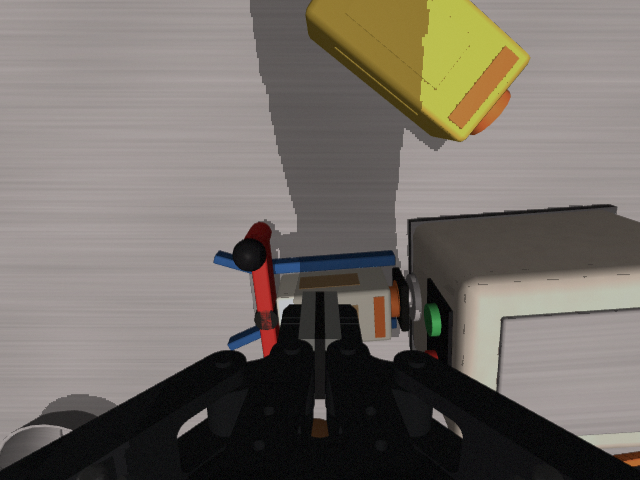

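e1 shows the clamp bar across the cradle with its handle ball at (249,255). The cartridge lies straight between the rails and its nose is at the dock (395,298).

```bash
python3 - <<'E'
from h import *
import pickle
np.set_printoptions(precision=4,suppress=True)
V=pickle.load(open("v2.pkl","rb")); B=[]
c0=V[0][0]; print("ball guess e0",c0.proj([*W(-.062,.08,.09)]),V[1][0].proj(W(-.062,.08,.09)))
for c,im in V:
    g=c.proj(W(-.062,.08,.09)).astype(int); x0,y0=g-35; sub=im[y0:y0+70,x0:x0+70].max(2); m=cv2.morphologyEx((sub<50).astype(np.uint8),cv2.MORPH_OPEN,np.ones((7,7)))
    k=max(cv2.findContours(m,0,1)[0],key=cv2.contourArea); (u,v),r=cv2.minEnclosingCircle(k); B.append((u+x0,v+y0)); print(B[-1],r)
P,e=tri(V[0][0],B[0],V[1][0],B[1]); print("ball",P,e,"unit",U(P))
v=np.array(U(P))-[-.062,-.056]; print("r,a",np.hypot(*v),np.arctan2(-v[0],v[1]))
for c,im in V:
    h=cv2.cvtColor(im,cv2.COLOR_BGR2HSV); m=cv2.inRange(h,(0,180,60),(4,255,255))|cv2.inRange(h,(172,180,60),(180,255,255))
    L=[];Rr=[]
    for r in range(275,345,2):
        x=np.where(m[r,150:520])[0]+150
        if len(x)>8 : L.append(U(c.on((x.min()-.5,r),.057))); Rr.append(U(c.on((x.max()+.5,r),.057)))
    for q in (L,Rr):
        q=np.array(q)
        if len(q)>5: pf=np.polyfit(q[:,1],q[:,0],1); print("edge: angle",-np.arctan(pf[0]),"x at y=-.02..",np.polyval(pf,-.02),len(q))
    # orange stripe on cartridge top
    m=cv2.inRange(h,(5,150,60),(18,255,255)); lo=c.proj(W(.03,.04,.06)); 
    for k in cv2.findContours(m,0,1)[0]:
        if cv2.contourArea(k)>80:
            q=U(c.on(cv2.minAreaRect(k)[0],.06)); 
            if abs(q[1])<.05 and -.1<q[0]<.12: print("orange",q,cv2.contourArea(k))
E
```

```text
ball guess e0 [392.2529 253.7672] [247.4306 253.5301]
(np.float64(392.7604637145996), np.float64(254.3558120727539)) 18.85839080810547
(np.float64(249.09949111938477), np.float64(253.74489974975586)) 17.272037506103516
ball [0.4581 0.1127 0.0876] 0.00031552229400505066 unit [-0.06118606550588582, 0.07870579461461043]
r,a 0.13470825361541258 -0.006042238874741794
edge: angle 0.00039830748912082997 x at y=-.02.. -0.06894183325904307 25
edge: angle -0.0011546183798531802 x at y=-.02.. -0.053772641399717554 25
orange [0.04917766814569934, -0.0041814341828698195] 359.5
orange [0.05925610182782225, 0.015136733548739125] 134.5
edge: angle -0.0014489493513327155 x at y=-.02.. -0.06775485891249286 26
edge: angle -0.009099249134233217 x at y=-.02.. -0.05298513833108433 26
orange [0.049083234168145515, -0.004518007340894268] 352.5
orange [0.06424225142845026, 0.013681865663566703] 241.0
```

The measured clamp angle is 0.00 ± 0.01 rad. The cartridge is 12 mm past dock contact and upright, and the robot is clear of everything.

```bash
python3 -c "
from plant import robot
print(robot.job_done())"
```

```text
the job is handed in; nothing more can be done
None
```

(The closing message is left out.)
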